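# Make up the roller row to the yellow line

## Robot

A 6-joint arm with a two-finger parallel gripper is mounted at the origin on the work surface. World frame = base frame: x ahead of the robot, y to its left, z up, the work surface at z = 0. Lengths are in m, angles in rad, forces in N, time in s.
With the tool pointing down it reaches from about 0.3 to 0.775 m from the base axis. Payload 14.6 kg.
Tool frame: the origin (TCP) lies midway between the tips of the shut fingers; the grasp point (between the pads) lies 19 mm behind it; z points along the fingers, y is the line along which they close (so a half turn about z gives the same grasp; the last joint's range is limited). The gripper opens to 94 mm and grips with 3 to 60 N. Pads are 16 mm wide; open, the fingers measure 119 mm over their backs; the gripper's body (75 mm by 177 mm) begins 78 mm behind the grasp point.
Start: joints at [-1.377, 0.3, 1.521, -0, 1.321, -0.067], TCP at [0.142, -0.531, 0.205] pointing down, gripper open.
Joint ranges: [-3.03, 3.03], [-0.79, 2.21], [0.23, 2.52], [-1.04, 4.18], [0, 3.07], [-2.55, 2.55]. Speed limits (rad/s): [2.22, 2.22, 2.57, 3.14, 3.14, 3.14].

## Interface

Orientations are given as a unit quaternion [x, y, z, w].
In Python, from bench import bot gives the robot as it stands. Calls block until the motion is done:
- bot.goto(position, orientation): joint-space move of the TCP to a pose.
- bot.movel(position, frame=None, v=0.15): straight line of the TCP; frame=None keeps the orientation; v is the mean speed in m/s.
- bot.set_joints(angles): joint-space move.
- bot.gripper_open() and bot.grab(force=None): open the fingers fully, or close them until they stop; force is the grip in N (None keeps the last).
- bot.hold(seconds).
- bot.inverse_kinematics(position, orientation): joint angles nearest the present ones, or None.
- bot.observe(): the state.
- bot.snapshot(name): name is "scene" or "top" or "wrist"; returns the picture (400x640x3 uint8, red, green, blue); there is no depth.
- bot.camera_params(name): a dict with "fx", "fy", "cx", "cy" (pixels), "extrinsics" (4x4, takes a point from camera to world coordinates); the wrist camera has in their place "tool_from_camera" (4x4, takes a point from camera to tool coordinates, whose origin is the TCP and whose axes are the flange's). Camera axes: x right, y down, z forward; pixel columns grow to the right and rows downward; lengths in m; the calibration is good to about 2 mm. A picture is of the moment at which its call begins: read the wrist's pose just before it. camera_params takes no time and is no camera call.
A pose or a line that the arm cannot do raises bot.PlanningError and nothing moves.
- bot.sign_off(): hands the job in; it is judged then, once.
The state is a dict: "time_s": time; "q": joint angles; "joint_velocities": joint speeds; "joint_efforts": joint torques, N m; "tcp_pos": TCP position; "eef_rot": TCP orientation; "contact_force": force on the tool from outside, world axes, zero at the start; "wrist_torque": the same for the moment, N m; "finger_gap": finger opening in m; "grip_force": force on a finger pad.
Only numpy, scipy, OpenCV 4.12 (cv2) and the standard library are available. Lean on these libraries where they do the work, as an engineer would, in place of code of your own. Each camera call takes 0.05 s, during which the arm holds its last target. There are 200 camera calls.

## Task

Make up the row on the twin-bar slide rail: rusty roller tube against the grey bearing housing that stands on the rail, then one brass sleeve, then the sliding steel stop block, all lying in line on the bars and closed up end to end without gaps. Use whichever brass sleeve, long or short, makes the stop block's face come out level with the yellow line on the rail base; leave the other sleeve where it lies. Do not disturb the other things on the bench.

Things in the scene. Friction and masses are not known exactly. Their poses are not given: they have to be found in the camera images.
- bed: Fixed slide rail, 420 mm along its y; origin on the bench under its middle. Two 12 mm steel bars run along y at x = +-13 mm, centres 35 mm high, full length. A 50 mm cylinder laid on them centres itself at x = 0, axis 63 mm high, and overhangs the bars (38 mm wide over all). Green base under them: 90 mm wide, 18 mm high, y from -120 to +210 mm.
- line (a point): Middle of the 6 mm wide yellow line across the rail base, on the base's top (18 mm high); at y = +40 mm of the rail.
- stop (a joint): Slide position (m) of the stop block along the rail's +y: 0 when its working face (looking to -y, at the housing) is level with the yellow line, negative nearer to the housing, positive opening away; travel -0.12 to +0.09. It starts anywhere from -0.10 to +0.08, stays where it is left and needs about 3 N to slide.
- stop_face (a point): Middle of the stop block's working face, at the height of the row's axis (63 mm). The block is 60 mm wide in x, 60 mm long in y behind this face, its top 85 mm above the bench.
- stop_grip (a point): Middle of the upright grip plate on top of the stop block, 108 mm above the bench and 40 mm behind the working face; the plate is 16 mm thick along the rail, 50 mm wide across it and rises from 85 to 130 mm above the bench.
- thin_housing: Thin grey bearing housing, fixed, 40 mm thick along its y, 84 mm wide in x (16 mm high feet 130 mm wide), round top 105 mm high. Origin at the bottom middle of its back; flat face at y = +40 mm. One housing stands on the rail's -y end, back at rail y = -210 mm, face towards the stop; the other stands spare past the rail's +y end. Which is which varies.
- thin_housing_face (a point): Middle of the thin housing's flat face, at the height of the row's axis (63 mm).
- thick_housing: Thick grey bearing housing, fixed, 80 mm thick along its y, 84 mm wide in x (16 mm high feet 130 mm wide), round top 105 mm high. Origin at the bottom middle of its back; flat face at y = +80 mm. One housing stands on the rail's -y end, back at rail y = -210 mm, face towards the stop; the other stands spare past the rail's +y end. Which is which varies.
- thick_housing_face (a point): Middle of the thick housing's flat face, at the height of the row's axis (63 mm).
- roller_tube: Rusty brown steel roller tube stub: cylinder 110 mm long, 50 mm outer diameter, solid to the touch, both ends alike. Origin at its middle on the axis; its x axis runs along it. At the start it lies level at any heading, axis 35 mm high, on a fixed timber chock 40 mm wide, 50 mm long, 14 mm high, narrower than the cylinder: fingers pass down beside it. About 0.5 kg.
- long_sleeve: Long brass spacer sleeve: cylinder 100 mm long, 50 mm outer diameter, solid to the touch, both ends alike. Origin at its middle on the axis; its x axis runs along it. At the start it lies level at any heading, axis 35 mm high, on a fixed timber chock 40 mm wide, 50 mm long, 14 mm high, narrower than the cylinder: fingers pass down beside it. About 0.55 kg.
- short_sleeve: Short brass spacer sleeve: cylinder 60 mm long, 50 mm outer diameter, solid to the touch, both ends alike. Origin at its middle on the axis; its x axis runs along it. At the start it lies level at any heading, axis 35 mm high, on a fixed timber chock 40 mm wide, 50 mm long, 14 mm high, narrower than the cylinder: fingers pass down beside it. About 0.35 kg.
- grease_tin: Red grease tin standing on the bench, 68 mm diameter, 75 mm high; origin under its middle. Leave alone.
- end_cap: Dark steel roller end cap, 72 mm diameter, 65 mm high with a narrower hub on top; origin under its middle. Leave alone.
- thrust_washer: Bronze thrust washer lying flat, 96 mm diameter, 10 mm high; origin under its middle. Leave alone.
- oil_bottle: Green oil bottle with a yellow cap, 60 mm diameter, 190 mm high; origin under its middle. Leave alone.
- wrench: Steel wrench lying flat, 200 mm long. Leave alone.
- hammer: Hammer lying flat, 280 mm long. Leave alone.
Mind the look-alikes: they are no part of the job. Of the things that look like the roller_tube, the largest one is meant.

How it is judged:
At the end, for the whole second after the job is handed in: Stop face within 6 mm of the yellow line; tube and fitting sleeve (long for the thin housing, short for the thick) at rest on the bars, within 4 mm and 0.08 rad of its centre line, in order housing, tube, sleeve, stop, no gap over 6 mm; other sleeve within 30 mm of its start (value of joint stop between -0.006 and 0.006 m and x of roller_tube in the frame of bed between -0.004 and 0.004 m and angle between the x axis of roller_tube and the y axis of bed, either way round below 0.08 rad and linear speed of roller_tube below 0.02 m/s and ((distance between roller_tube and thin_housing_face below 0.061 m and distance between roller_tube and long_sleeve below 0.111 m and distance between long_sleeve and stop_face below 0.056 m and x of long_sleeve in the frame of bed between -0.004 and 0.004 m and angle between the x axis of long_sleeve and the y axis of bed, either way round below 0.08 rad and linear speed of long_sleeve below 0.02 m/s and distance of short_sleeve from where it was at the start of the episode below 0.03 m) or (distance between roller_tube and thick_housing_face below 0.061 m and distance between roller_tube and short_sleeve below 0.091 m and distance between short_sleeve and stop_face below 0.036 m and x of short_sleeve in the frame of bed between -0.004 and 0.004 m and angle between the x axis of short_sleeve and the y axis of bed, either way round below 0.08 rad and linear speed of short_sleeve below 0.02 m/s and distance of long_sleeve from where it was at the start of the episode below 0.03 m))); the robot touches nothing.
It fails at once if a bystander (tin, end cap, washer, bottle, wrench or hammer) is pushed more than 30 mm (distance of any of grease_tin, end_cap, thrust_washer, oil_bottle, wrench, hammer from where it was at the start of the episode above 0.03 m).
It fails at once if the grease tin, end cap or oil bottle is tipped over (angle between any of grease_tin, end_cap, oil_bottle's own z axis and vertical above 0.5 rad).
It also fails if it takes over 72 s, if anything falls off the work surface, if the arm or the gripper's body presses on something with over 40 N, if the wrist force passes 120 N, or if a joint passes its speed limit or range.

## Working session

There is one attempt and no reset: what is moved stays moved. The work goes in short steps, each a Python script; the robot and the scene stay as the last script left them, time stands still between calls to the robot, and variables do not carry over. Pictures are saved under pics/ and viewed, at most 10 in all, crops included, and the job is handed in when it is done.

```bash
mkdir -p pics
python3 - <<'E'
from bench import bot
import cv2,numpy as np
for n in ("scene","top"):
    im=bot.snapshot(n); cv2.imwrite(f"pics/{n}0.png",im[:,:,::-1])
    p=bot.camera_params(n); print(n,p["fx"],p["fy"],p["cx"],p["cy"]);print(np.round(p["extrinsics"],4))
p=bot.camera_params("wrist");print({k:np.round(v,4) for k,v in p.items()})
print(bot.observe())
E
```

```text
scene 366.7745382661156 366.7745382661156 321.8337753915026 198.62055921045183
[[ 0.7378  0.4385 -0.5132  1.1366]
 [ 0.6749 -0.4703  0.5686 -0.602 ]
 [ 0.0079 -0.7659 -0.643   0.8309]
 [ 0.      0.      0.      1.    ]]
top 491.5681419631088 491.5681419631088 328.36814906502195 195.5282502975442
[[-3.1000e-03 -9.8720e-01  1.5960e-01  3.1810e-01]
 [-9.9990e-01  1.4000e-03 -1.0700e-02  3.7000e-02]
 [ 1.0400e-02 -1.5960e-01 -9.8710e-01  1.5311e+00]
 [ 0.0000e+00  0.0000e+00  0.0000e+00  1.0000e+00]]
{'fx': np.float64(295.2821), 'fy': np.float64(295.2821), 'cx': np.float64(315.8123), 'cy': np.float64(198.0215), 'tool_from_camera': array([[-1.000e-04, -9.663e-01, -2.576e-01,  7.440e-02],
       [ 1.000e+00, -1.000e-04, -0.000e+00, -0.000e+00],
       [-0.000e+00, -2.576e-01,  9.663e-01, -1.805e-01],
       [ 0.000e+00,  0.000e+00,  0.000e+00,  1.000e+00]])}
{'time_s': 0.1, 'q': array([-1.37657843e+00,  3.00405525e-01,  1.52150830e+00, -1.40003403e-05,
        1.32070908e+00, -6.66185340e-02]), 'joint_velocities': array([ 4.85151274e-04, -2.61053856e-03, -1.01609977e-03,  7.91805163e-05,
       -1.50214942e-03, -2.64828339e-04]), 'joint_efforts': array([ 4.55449044e-04, -5.32645977e+01, -3.53280866e+01,  7.09347054e-02,
        2.35636201e-02, -6.37576136e-05]), 'tcp_pos': array([ 0.14177729, -0.53117007,  0.20495309]), 'eef_rot': array([ 9.91507235e-01,  1.30050523e-01, -3.96102683e-05, -5.13645196e-04]), 'contact_force': array([ 0.31824776, -0.39613223,  0.0577816 ]), 'wrist_torque': array([-0.01065163,  0.0008623 ,  0.01549195]), 'grip_force': 0.0, 'finger_gap': 0.0941888439766428}
```

View pics/top0.png

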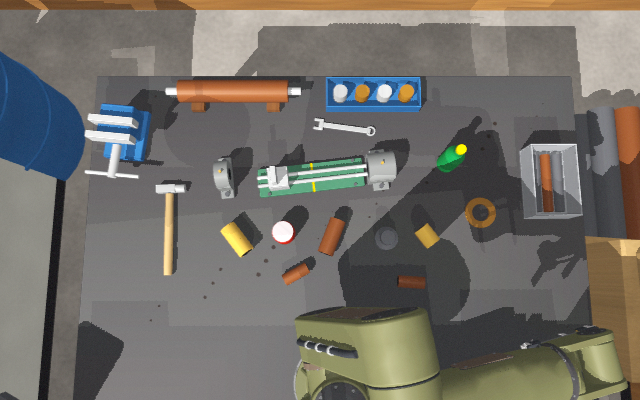

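View pics/scene0.png

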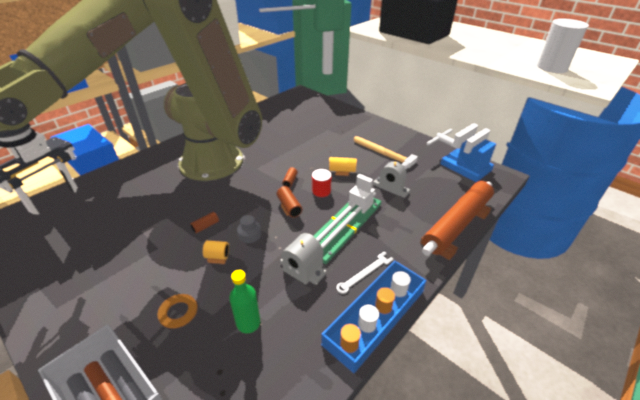

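The top view shows the thick housing on the rail at (380,168), so the short sleeve at (427,235) is the one to use. The thin housing at (222,177) is the spare, and the stop at (278,178) is open past the yellow line at (313,178).

Tube look-alikes:
- (333,236): about 110 mm long and the largest of the loose stubs, so it fits the description.
- (296,272) and (411,282): small stubs.
- (235,90): a shafted roller, far longer than 110 mm.
- (545,168): bars in the crate.

I'll confirm this in an enlarged crop.

```bash
cat > h.py <<'E'
from bench import bot
import cv2,numpy as np
from scipy.spatial.transform import Rotation as R
def cam(n):
    p=bot.camera_params(n); K=[p[k] for k in("fx","fy","cx","cy")]
    if n=="wrist":
        s=bot.observe();T=np.eye(4);T[:3,:3]=R.from_quat(s["eef_rot"]).as_matrix();T[:3,3]=s["tcp_pos"]
        return K,T@p["tool_from_camera"]
    return K,p["extrinsics"]
def ray(c,uv,z):
    K,E=c;uv=np.atleast_2d(uv).astype(float)
    d=np.c_[(uv[:,0]-K[2])/K[0],(uv[:,1]-K[3])/K[1],np.ones(len(uv))]@E[:3,:3].T
    return (E[:3,3]+d*((z-E[2,3])/d[:,2])[:,None])[:,:2]
def blobs(im,lo,hi,amin=40):
    m=cv2.inRange(cv2.cvtColor(im,cv2.COLOR_RGB2HSV),np.array(lo),np.array(hi))
    m=cv2.morphologyEx(m,cv2.MORPH_CLOSE,np.ones((3,3),np.uint8))
    return [c[:,0] for c in cv2.findContours(m,cv2.RETR_EXTERNAL,cv2.CHAIN_APPROX_NONE)[0] if cv2.contourArea(c)>amin]
def rect(pts):  # centre, heading of long side, length, width
    c,(w,h),a=cv2.minAreaRect(pts.astype(np.float32)*1000)
    a=np.radians(a)
    if h>w:w,h,a=h,w,a+np.pi/2
    return np.array(c)/1000,(a+np.pi/2)%np.pi-np.pi/2,w/1000,h/1000
def down(yaw): # tool z down; closing line (tool y) at heading yaw+pi/2
    return (R.from_euler('z',yaw)*R.from_euler('x',np.pi)).as_quat()
E
python3 - <<'E'
from h import *
im=cv2.imread("pics/top0.png")[:,:,::-1].copy();c=cam("top")
for nm,lo,hi,z in(("brown",(4,110,50),(13,255,255),.04),("brass",(14,110,60),(28,255,255),.04),("red",(0,150,120),(3,255,255),.07),("green",(60,60,50),(90,255,255),.018)):
    for b in blobs(im,lo,hi,30):
        p=b.mean(0)
        if 100<p[1]<300: 
            q=rect(ray(c,b,z));print(nm,p.round(),[np.round(x,3) for x in q])
cv2.imwrite("pics/crop.png",cv2.resize(im[130:300,210:450,::-1],None,fx=3.3,fy=3.3,interpolation=cv2.INTER_CUBIC))
for uv,z in(((387,237),.06),((283,232),.075),((381,166),.1),((278,178),.11),((368,168),.105)): print(uv,ray(c,uv,z).round(3))
E
```

```text
brown [411. 282.] [array([ 0.298, -0.226]), np.float64(1.502), np.float64(0.079), np.float64(0.035)]
brown [295. 274.] [array([0.323, 0.121]), np.float64(-1.065), np.float64(0.08), np.float64(0.034)]
brown [331. 236.] [array([0.435, 0.012]), np.float64(-0.372), np.float64(0.112), np.float64(0.049)]
brown [546. 183.] [array([ 0.6  , -0.655]), np.float64(0.003), np.float64(0.18), np.float64(0.031)]
brown [630. 171.] [array([ 0.638, -0.909]), np.float64(-0.104), np.float64(0.425), np.float64(0.08)]
brass [427. 236.] [array([ 0.435, -0.278]), np.float64(0.641), np.float64(0.063), np.float64(0.053)]
brass [237. 239.] [array([0.428, 0.3  ]), np.float64(0.661), np.float64(0.106), np.float64(0.051)]
brass [480. 212.] [array([ 0.507, -0.444]), np.float64(-0.048), np.float64(0.093), np.float64(0.092)]
brass [171. 234.] [array([0.444, 0.497]), np.float64(0.032), np.float64(0.242), np.float64(0.009)]
green [285. 190.] [array([0.581, 0.155]), np.float64(-1.455), np.float64(0.163), np.float64(0.031)]
green [340. 184.] [array([ 0.601, -0.015]), np.float64(-1.455), np.float64(0.155), np.float64(0.031)]
green [262. 172.] [array([0.638, 0.229]), np.float64(-1.551), np.float64(0.025), np.float64(0.019)]
green [326. 174.] [array([0.632, 0.028]), np.float64(-1.454), np.float64(0.235), np.float64(0.013)]
green [298. 167.] [array([0.652, 0.115]), np.float64(-1.459), np.float64(0.069), np.float64(0.021)]
green [337. 163.] [array([ 0.667, -0.007]), np.float64(-1.458), np.float64(0.156), np.float64(0.021)]
green [450. 159.] [array([ 0.679, -0.364]), np.float64(-0.798), np.float64(0.096), np.float64(0.062)]
(387, 237) [[ 0.43  -0.154]]
(283, 232) [[0.444 0.156]]
(381, 166) [[ 0.638 -0.136]]
(278, 178) [[0.6  0.17]]
(368, 168) [[ 0.631 -0.096]]
```

View pics/crop.png

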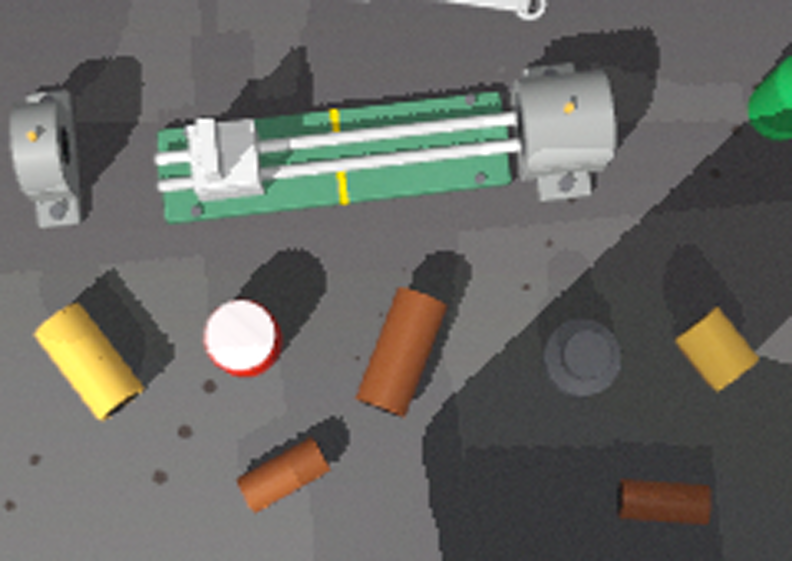

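The crop confirms the tube at (400,350) in the crop, measured 112×49 mm; the other two stubs are 80×34 mm. The housing on the rail is the thick one, and the short brass sleeve is at (717,348) in the crop. Next I'll find the rail frame and pick up the tube.

```bash
cat >> h.py <<'E'
def bed(x,y): # rail coordinates -> world
    o,a=np.load("bed.npy")[:2],np.load("bed.npy")[2]
    return o+R.from_euler('z',a-np.pi/2).as_matrix()[:2,:2]@np.array([x,y])
def yawfor(pos,yaw):  # of yaw, yaw+-pi pick reachable one with smallest last joint
    o=[]
    for k in(-1,0,1):
        q=bot.inverse_kinematics(pos,down(yaw+k*np.pi))
        if q is not None:o.append((abs(np.asarray(q)-bot.observe()["q"]).max(),yaw+k*np.pi))
    return min(o)[1]
def lower(xy,z,f=8,n=6):  # last n mm in 1 mm steps, stop at contact
    bot.movel([*xy,z+n/1000],v=.1);bot.hold(.1);f0=bot.observe()["contact_force"]
    for i in range(n):
        bot.movel([*xy,z+(n-1-i)/1000],v=.03)
        d=bot.observe()["contact_force"]-f0
        if np.linalg.norm(d)>f: break
    return i,d.round(1)
E
python3 - <<'E'
from h import *
c=cam("top");cr=lambda *p:np.array(p)/3.3+[210,130]
P=ray(c,cr((505,93),(513,182),(160,130),(168,221)),.018);Y=ray(c,cr((334,110),(346,203)),.018)
d=P[2:].mean(0)-P[:2].mean(0);a=np.arctan2(d[1],d[0]);u=d/np.linalg.norm(d)
print("len",np.linalg.norm(d),"w",np.linalg.norm(P[0]-P[1]),a,"line",Y.mean(0))
o1=P.mean(0)-.045*u;o2=Y.mean(0)-.04*u;print(o1,o2)
n=np.array([-u[1],u[0]]);o=o1+u*((o2-o1)@u)*.5;np.save("bed.npy",[*o,a])
F=ray(c,cr((520,75),),.105);print("bed",o,"housing face edge y",(F[0]-o)@u)
t=np.array([.435,.012]);yaw=yawfor([*t,.12],-.372);print(yaw)
bot.goto([*t,.12],down(yaw));bot.movel([*t,.018],v=.15);bot.grab(25);s=bot.observe();print(s["finger_gap"],s["grip_force"],s["time_s"])
bot.movel([*t,.17],v=.2);s=bot.observe();print(s["finger_gap"],s["contact_force"],s["q"].round(2),s["time_s"])
p=[*bed(0,-.072),.17]
for k in(-1,0,1):print(k,bot.inverse_kinematics(p,down(a+k*np.pi)))
E
```

```text
len 0.32968920787256345 w 0.08685068986220394 1.681583601506523 line [0.62045466 0.06852787]
[0.62547583 0.02662353] [0.62487709 0.02877309]
bed [0.62535407 0.02771807] housing face edge y -0.12861596516956156
-3.513592653589793
0.04946487032989214 24.99931812286377 3.9167
0.049364541429161087 [ 0.44531661 -0.11558246 -5.49073644] [-0.06  0.08  1.87 -0.    1.19 -1.26] 4.825
-1 None
0 [-0.12679891  0.51761828  1.30047094  0.          1.32350344 -0.23758618]
1 None
```

Run:
```python
from h import *
a=np.load("bed.npy")[2]
t=bed(0,-.072);bot.goto([*t,.17],down(a))
print(lower(t,.0455));bot.gripper_open();print(bot.observe()["contact_force"].round(1))
bot.movel([*t,.17],v=.2)
p=bed(0,-.01);bot.goto([*p,.25],down(a));bot.hold(.2)
c=cam("wrist");im=bot.snapshot("wrist");cv2.imwrite("pics/w1.png",im[:,:,::-1])
for b in blobs(im,(4,110,50),(13,255,255),300):
    q=rect(ray(c,b,.068));print(b.mean(0).round(),[np.round(x,3) for x in q])
o=bed(0,0);M=R.from_euler('z',a-np.pi/2).as_matrix()[:2,:2]
for b in blobs(im,(4,110,50),(13,255,255),300): print((M.T@(rect(ray(c,b,.068))[0]-o)).round(4))
print(a,bot.observe()["time_s"])
```

```text
(4, array([-1.3,  0.1, 10.3]))
[ 0.1 -0.2 -0.5]
[318. 225.] [array([ 0.635, -0.046]), np.float64(-1.462), np.float64(0.123), np.float64(0.049)]
[181. 160.] [array([0.459, 0.025]), np.float64(-0.372), np.float64(0.047), np.float64(0.038)]
[89. 65.] [array([0.355, 0.121]), np.float64(-1.063), np.float64(0.083), np.float64(0.037)]
[567. 111.] [array([0.88 , 0.092]), np.float64(1.567), np.float64(0.321), np.float64(0.15)]
[ 0.0012 -0.0741]
[-0.1658  0.0156]
[-0.2582  0.123 ]
[0.2601 0.0355]
1.681583601506523 10.8
```

View pics/w1.png

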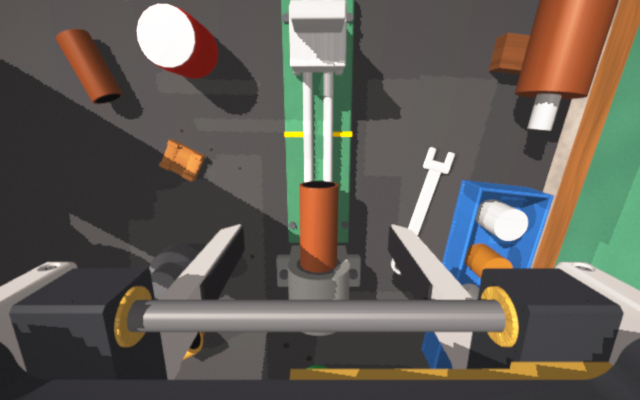

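The tube at (318,225) lies on the bars and points at the housing. The short sleeve is nearly square from above (63×53 mm), so I'll check its heading from close up.

Run:
```python
from h import *
t=np.array([.435,-.278])
yaw=yawfor([*t,.2],.641);print(yaw)
s=R.from_euler('z',yaw).as_matrix()[:2,0]
p=t-.06*s if bot.inverse_kinematics([*(t-.06*s),.2],down(yaw)) is not None else t
bot.goto([*p,.2],down(yaw));bot.hold(.2)
c=cam("wrist");im=bot.snapshot("wrist");cv2.imwrite("pics/w2.png",im[:,:,::-1])
for b in blobs(im,(14,110,60),(28,255,255),300):
    print(b.mean(0).round(),[np.round(x,3) for x in rect(ray(c,b,.04))])
print(p,bot.observe()["time_s"])
```

```text
0.641
[449. 373.] [array([ 0.285, -0.626]), np.float64(-0.928), np.float64(0.455), np.float64(0.029)]
[502. 316.] [array([ 0.391, -0.62 ]), np.float64(0.947), np.float64(0.103), np.float64(0.041)]
[130. 316.] [array([ 0.094, -0.224]), np.float64(0.337), np.float64(0.102), np.float64(0.042)]
[461. 167.] [array([ 0.504, -0.436]), np.float64(-0.929), np.float64(0.09), np.float64(0.087)]
[312. 132.] [array([ 0.434, -0.277]), np.float64(0.657), np.float64(0.065), np.float64(0.05)]
[ 0.38691011 -0.31387983] 12.575
```

View pics/w2.png

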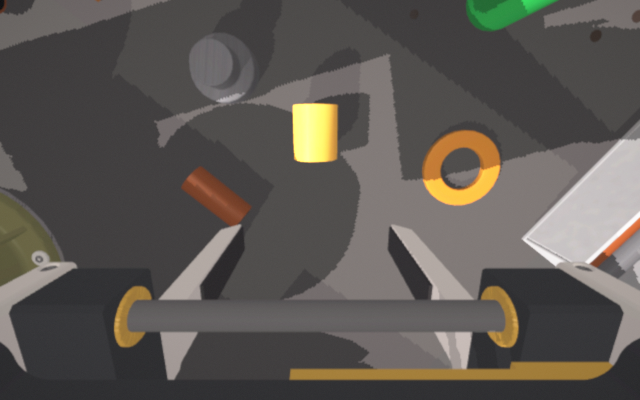

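The sleeve at (315,132) stands upright in the image, so its axis heading is about 0.65. The fingers clear the end cap.

Run:
```python
from h import *
a=np.load("bed.npy")[2]
t=np.array([.4345,-.2775])
bot.movel([*t,.12],v=.2);bot.goto([*t,.12],down(.65));bot.movel([*t,.018],v=.15);bot.grab(25);print(bot.observe()["finger_gap"])
bot.movel([*t,.19],v=.2);print(bot.observe()["finger_gap"],bot.observe()["contact_force"].round(1))
t=bed(0,.018);bot.goto([*t,.17],down(a))
print(lower(t,.0455));bot.gripper_open();print(bot.observe()["contact_force"].round(1))
bot.movel([*t,.20],v=.2)
p=bed(0,.03);bot.goto([*p,.25],down(a));bot.hold(.2)
c=cam("wrist");im=bot.snapshot("wrist");cv2.imwrite("pics/w3.png",im[:,:,::-1])
o=bed(0,0);M=R.from_euler('z',a-np.pi/2).as_matrix()[:2,:2]
for nm,lo,hi in(("tube",(4,110,50),(13,255,255)),("brass",(14,110,60),(28,255,255))):
    for b in blobs(im,lo,hi,300): print(nm,b.mean(0).round(),(M.T@(rect(ray(c,b,.068))[0]-o)).round(4),rect(ray(c,b,.068))[1:])
for y in (.02,.06,.1,.13):print(y,bot.inverse_kinematics([*bed(0,y),.093],down(a+np.pi/2)) is not None,bot.inverse_kinematics([*bed(0,y),.093],down(a-np.pi/2)) is not None)
print(bot.observe()["time_s"])
```

```text
0.04945717367927683
0.04973827106842916 [ 0.1  0.6 -3.4]
(5, array([-2.8, -1.6, 12.1]))
[0.1 0.7 0.6]
tube [192. 356.] [-0.1829 -0.235 ] (np.float64(1.0923575727493984), 0.06310033416748047, 0.026611968994140624)
tube [318. 255.] [ 0.0016 -0.0754] (np.float64(-1.4607290024630064), 0.12279308319091797, 0.048746212005615235)
tube [185. 188.] [-0.1658  0.0215] (np.float64(-0.37161084060693206), 0.04669403076171875, 0.039395889282226565)
tube [95. 98.] [-0.2584  0.128 ] (np.float64(-1.058432728755856), 0.0795223388671875, 0.03828358840942383)
tube [564. 116.] [0.2627 0.0759] (np.float64(1.5696855223042245), 0.3202641296386719, 0.1477247314453125)
brass [449. 372.] [ 0.1972 -0.2501] (np.float64(0.11399929026668865), 0.4784005432128906, 0.04713388061523437)
brass [130. 316.] [-0.2638 -0.1663] (np.float64(1.3762762444563643), 0.10914129638671875, 0.04450245666503906)
brass [493. 306.] [ 0.249 -0.15 ] (np.float64(-0.9399237580125246), 0.14585313415527343, 0.049598854064941404)
brass [186. 184.] [-0.1629  0.0264] (np.float64(-0.36974795942442107), 0.04181354522705078, 0.025222396850585936)
brass [318. 184.] [0.0008 0.018 ] (np.float64(0.11096013244258218), 0.0822136001586914, 0.07482793426513672)
0.02 True True
0.06 True True
0.1 True True
0.13 True True
22.7417
```

View pics/w3.png

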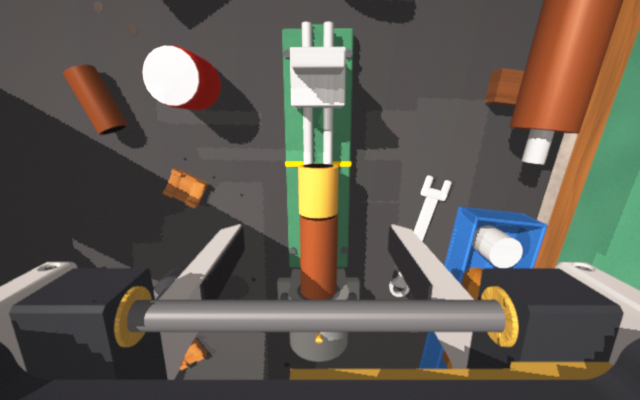

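The sleeve at (318,190) is seated in line with the tube at (318,255), just short of the line, and the stop at (318,75) is open. Next I'll grip the plate and close up the row.

Run:
```python
from h import *
a=np.load("bed.npy")[2];o=bed(0,0);M=R.from_euler('z',a-np.pi/2).as_matrix()[:2,:2]
L=lambda w:M.T@(np.asarray(w)[:2]-o)
y=L(ray(cam("top"),(203/3.3+210,150/3.3+130),.13)[0]);print("plate",y)
w=L(ray(cam("wrist"),(318,58),.13)[0]);print("wrist",w)
y=y[1]
assert abs(y-w[1])<.02
p=bed(0,y);yaw=yawfor([*p,.18],a+np.pi/2)
bot.goto([*p,.18],down(yaw));f0=bot.observe()["contact_force"];bot.movel([*p,.093],v=.12)
print("down",(bot.observe()["contact_force"]-f0).round(1))
bot.grab(40);s=bot.observe();print(s["finger_gap"],L(s["tcp_pos"]))
f0=s["contact_force"];k=0;y=L(s["tcp_pos"])[1]
while y>.06:
    y-=.004 if y>.095 else .001
    bot.movel([*bed(0,y),.093],v=.05)
    s=bot.observe();f=M.T@(s["contact_force"]-f0)[:2]
    if y<.096: print(round(y,4),f.round(1),end=' ')
    if f[1]>20: break
print(L(s["tcp_pos"]),s["time_s"])
```

```text
plate [-0.00381731  0.16035816]
wrist [0.00107764 0.1596798 ]
down [-0.6  0.5  0.4]
0.015605683721281668 [-1.40096635e-05  1.60264329e-01]
0.0923 [7.  0.5] 0.0913 [6.3 1.8] 0.0903 [6.8 3.2] 0.0893 [6.5 2.3] 0.0883 [6.7 4.2] 0.0873 [6.8 5. ] 0.0863 [6.5 5.8] 0.0853 [6.7 5.5] 0.0843 [7.1 8.5] 0.0833 [ 7.2 14.5] 0.0823 [ 8.3 21.1] [0.00027762 0.08532685] 32.775
```

Run:
```python
from h import *
a=np.load("bed.npy")[2];o=bed(0,0);M=R.from_euler('z',a-np.pi/2).as_matrix()[:2,:2]
L=lambda w:M.T@(np.asarray(w)[:2]-o)
y=.0823
for i in range(6):
    y-=.001;bot.movel([*bed(0,y),.093],v=.05);bot.hold(.1);s=bot.observe();f=M.T@s["contact_force"][:2]
    print(round(y,4),f.round(1),L(s["tcp_pos"]).round(4))
    if f[1]>38:break
bot.movel([*bed(0,L(s["tcp_pos"])[1]),.093],v=.05)
bot.gripper_open();s=bot.observe();p=bed(0,L(s["tcp_pos"])[1]);bot.movel([*p,.19],v=.2)
bot.goto([*bed(0,-.01),.25],down(a));bot.hold(.2)
c=cam("wrist");im=bot.snapshot("wrist");cv2.imwrite("pics/w4.png",cv2.resize(im[50:300,220:420,::-1],None,fx=2.4,fy=2.4,interpolation=cv2.INTER_CUBIC))
for nm,lo,hi in(("tube",(4,110,50),(13,255,255)),("brass",(14,110,60),(28,255,255))):
    for b in blobs(im,lo,hi,300):
        if abs(b.mean(0)[0]-318)<30:
            q=ray(c,b,.088)-o;q=q@M;print(nm,b.mean(0).round(),b[:,1].min(),b[:,1].max(),q[:,1].min(),q[:,1].max())
print(bot.observe()["time_s"])
```

```text
0.0813 [ 7.6 25.8] [0.0003 0.0853]
0.0803 [ 9.  30.8] [0.0003 0.0853]
0.0793 [ 7.6 37.4] [0.0003 0.0853]
0.0783 [ 9.  44.4] [0.0003 0.0852]
tube [317. 227.] 187 272 -0.12454873495759394 -0.012632229795759464
brass [317. 162.] 137 189 -0.015102277729927154 0.04559320291432577
37.8833
```

View pics/w4.png

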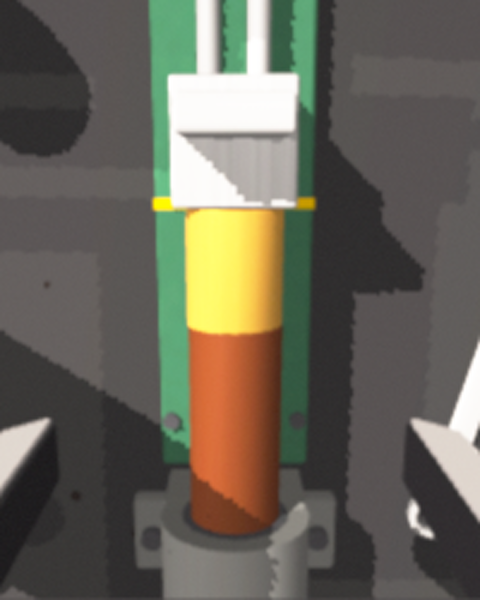

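The crop shows stop, sleeve and tube closed up end to end and in line with the housing, with the stop's face at the yellow line (crop y≈205). The row did not move under a 44 N push, so there is no slack left, and the arm is clear.

```bash
python3 -c "
from bench import bot
print(bot.sign_off())"
```

```text
the job is handed in; nothing more can be done
None
```

I made up the row and handed it in at about 38 s of the 72 s allowed: thick housing, rusty tube, short brass sleeve and stop block, closed up tight with the stop's face at the yellow line. The long sleeve and the other things on the bench were not touched; the hand-in returned no verdict.

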